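Read a sample tube while its carousel coasts

TASK

Take the optical probe out of its stand, nudge the tube carousel so that it coasts at between a sixth and half a turn per second (either way round, never faster), then keep the upright probe's tip riding along over the cap of the one tall tube for 5 seconds on end while it coasts at such a speed: about 25 mm above the cap, within 15 mm of its centre, not touching the carousel. Then put the probe back upright, fully down in the hole of its stand, and let go; the carousel may go on turning. Handle the carousel gently and leave the other things on the bench where they are.

Things in the scene. Friction and masses are not known exactly. Their poses are not given: they have to be found in the camera images.
- reader_base: fixed round grey base of the tube carousel, 200 mm diameter, 36 mm tall, with a white box on its front rim; origin on the carousel's vertical turning axis, on the bench. On it turns a dark steel-grey disc of 196 mm diameter (top 52 mm above the bench) carrying nine capped tubes fixed in an even ring, centres 75 mm from the axis
- hub_top (a point): top centre of the carousel's steel hub, on the turning axis, 82 mm above the bench (hub 32 mm diameter). The tubes round it: one tall, eight short (cap 26 mm diameter, cap top 85 mm above the bench). Rotor nominally 0.9 kg, inertia 0.0044 kg m2 (0.7 to 1.4 times); bearing drag 0.0002 N m s/rad: it coasts down with a time constant of 22 s (15 to 31 s)
- carousel (a joint): angle of the carousel, rad, growing anticlockwise seen from above; it turns without limit either way and nothing drives it. A knock sends it off faster than the tool that knocks it; a soft push does not
- tube_top (a point): centre of the cap top of the tall tube on the carousel, 130 mm above the bench, 75 mm from the turning axis; its z axis is up. The cap has 36 mm diameter and reaches from 112 to 130 mm above the bench; the tube below it has 30 mm diameter
- probe: loose optical probe, 155 mm long, 120 g, standing upright in its stand: a steel barrel of 20 mm diameter (0 to 90 mm from the tip) below a black square grip of 24 x 24 mm (90 to 155 mm from the tip, sides along the probe's x and y). Grip it there from above. Origin at the tip (lower end), z along the probe towards the grip
- probe_tip (a point): tip (lower end) of the optical probe, on its axis
- stand: fixed grey block 90 x 90 x 55 mm with a vertical hole of 27 mm diameter, chamfered to 35 mm at the mouth, open at the top, floor 12 mm above the bench (43 mm deep); origin at the centre of its underside, below the hole
- reagent: reagent bottle, 66 mm diameter, 140 mm tall, standing; origin at the centre of its underside
- jar: small jar, 60 mm diameter, 75 mm tall; origin at the centre of its underside
- beaker: glass beaker, 70 mm rim diameter, 85 mm tall; origin at the centre of its underside
- tip_box: box of pipette tips, 85 x 120 x 65 mm (x, y, z); origin at the centre of its underside
- tube_rack: empty white tube rack, 70 x 150 x 35 mm; origin at the centre of its underside
- mouse: round computer mouse, 62 mm diameter, 29 mm tall; origin at the centre of its underside

How it is judged:
On the way, in this order (a step that is already met when the one before it is completed fails the run):
1. the carousel has been set turning at between a sixth and half a turn per second (1.03 to 3.2 rad/s), either way ((velocity of joint carousel between 1.03 and 3.2 rad/s or velocity of joint carousel between -3.2 and -1.03 rad/s)), for 0.2 s.
2. for 5 s on end the upright probe's tip stays within 15 mm sideways of the tall tube's cap centre and 5 to 45 mm above it, touching nothing, while the carousel coasts at 1.03 to 3.2 rad/s (horizontal distance between probe_tip and tube_top below 0.015 m and z of probe_tip in the frame of tube_top between 0.005 and 0.045 m and angle between probe's own z axis and vertical below 0.35 rad and contact force between each of probe, the arm, the fingers and reader_base below 0.2 N and (velocity of joint carousel between 1.03 and 3.2 rad/s or velocity of joint carousel between -3.2 and -1.03 rad/s)), for 5 s.
At the end, for the whole second after the job is handed in: the probe stands released and still in the hole of its stand: tip within 8 mm of the hole's axis and less than 5 mm above the hole's floor, tilted less than 0.2 rad; the other things have moved less than 30 mm from where they were (horizontal distance between probe_tip and stand below 0.008 m and z of probe_tip in the frame of stand below 0.017 m and angle between probe's own z axis and vertical below 0.2 rad and linear speed of probe below 0.03 m/s and contact force between the fingers and probe below 0.1 N and distance of each of reagent, jar, beaker, tip_box, tube_rack, mouse from where it was at the start of the episode below 0.03 m); the robot touches nothing.
It fails at once if the carousel is driven faster than half a turn per second (3.3 rad/s) (velocity of joint carousel above 3.3 rad/s or velocity of joint carousel below -3.3 rad/s).
It fails at once if the carousel is struck or leaned on with more than 20 N (contact force between any of probe, the fingers, the arm and reader_base above 20 N).
It fails at once if the probe is tipped by more than 0.7 rad (angle between probe's own z axis and vertical above 0.7 rad).
It fails at once if a bystander is knocked 30 mm or more from its place or over (distance of any of reagent, jar, beaker, tip_box, tube_rack, mouse from where it was at the start of the episode above 0.03 m or angle between any of reagent, jar, beaker, tip_box, tube_rack, mouse's own z axis and vertical above 0.5 rad).
It also fails if it takes over 58 s, if anything falls off the work surface, if the arm or the gripper's body presses on something with over 40 N, if the wrist force passes 120 N, or if a joint passes its speed limit or range.

ROBOT

A 7-joint arm with a two-finger parallel gripper is mounted at the origin on the work surface. World frame = base frame: x ahead of the robot, y to its left, z up, the work surface at z = 0. Lengths are in m, angles in rad, forces in N, time in s.
With the tool pointing down it reaches from about 0.4 to 0.85 m from the base axis. Payload 4.5 kg.
Tool frame: the origin (TCP) lies at the very end of the fingers, on their centre line; the grasp point (between the pads) lies 19 mm behind it; z points along the fingers, y is the line along which they close (so a half turn about z gives the same grasp; the last joint's range is limited). The gripper opens to 88 mm and grips with 3 to 60 N. Pads are 18 mm wide; open, the fingers measure 123 mm over their backs; the gripper's body (75 mm by 187 mm) begins 45 mm behind the grasp point.
Start: joints at [-1.285, 0.689, -0.195, 1.565, 0.157, 0.902, -0.215], TCP at [0.156, 0.605, 0.239] pointing down, gripper open.
Joint ranges: [-3.01, 3.01], [-0.46, 2.08], [-1.47, 1.51], [0.13, 2.56], [-1, 4.14], [0.04, 2.09], [-2.66, 2.66]. Speed limits (rad/s): [2.57, 2.57, 3.14, 3.14, 3.14, 3.14, 3.14].

INTERFACE

Orientations are given as a unit quaternion [x, y, z, w].
In Python, from plant import r gives the robot as it stands. The module is installed in compiled form; this text tells all that it offers.
- The arm moves only by the shell command python3 -m pendant 'ROWS' [FORCE]. ROWS is JSON, one flat list of numbers, 7 for each row, row after row: the opening, from 0 (shut) to 1 (fully open), then the shift along the tool's x, y, z scaled (see below), then the turn, a rotation vector about the tool's x, y, z scaled (see below). A call has 1 to 12 rows; each row is the pose to reach, as a shift and turn from the pose commanded when the call began, along the tool's axes at that moment; what a row does not reach only later rows make up. The controller multiplies each number of a shift by 0.15 m and each number of a turn by pi/2 rad. A row lasts 1/10 s, in which the tool goes at most 50 mm and 8.59 degrees, less where a joint would pass 70% of its speed; a pose out of reach is approached as far as the arm can. A call with a number of a shift or a turn outside -1 to 1 is refused whole. A call with a gripper value outside its range is refused whole. The fingers move at their own pace and stop on an object; FORCE is the grip in N (left out, the last holds). Time passes only in rows, so rows that repeat a pose let the fingers close. It gives the time, the measured TCP pose, the force, the opening and the grip force at its end, in the units of the state.
- r.get_state(): the state, without advancing time (a new reading comes with each control period).
- r.snapshot(name): name is "scene" or "top"; returns a dict with "img" (480x640x3 uint8, red, green, blue), "mtx" (3x3 intrinsics, pixels), "cam_to_world" (4x4, takes a point from camera to world coordinates). Camera axes: x right, y up, looking along -z (the intrinsics and any distortion apply to the point x, -y, -z); pixel columns grow to the right and rows downward; lengths in m; the calibration is good to about 2 mm. A picture is of the moment at which its call begins. There is no depth.
- r.finish_job(): hands the job in; it is judged then, once.
The state is a dict: "clock": time; "q": joint angles; "qd": joint speeds; "joint_torque": joint torques, N m; "tool_pos": TCP position; "eef_rot": TCP orientation; "contact_force": force on the tool from outside, world axes, zero at the start; "moment": the same for the moment, N m; "opening": opening from 0.0 (shut) to 1.0 (fully open); "finger_force": force on a finger pad.
Only numpy, scipy, OpenCV 4.12 (cv2) and the standard library are available. Lean on these libraries where they do the work, as an engineer would, in place of code of your own. Each camera call takes 0.05 s, during which the arm holds its last target. There are 200 camera calls.

## Working session

There is one attempt and no reset: what is moved stays moved. The work goes in short steps, Python scripts to look and compute and a shell command to move; the robot and the scene stay as the last step left them, time stands still between calls to the robot, and variables do not carry over. Pictures are saved under pics/ and viewed, at most 10 in all, crops included, and the job is handed in when it is done.

```bash
mkdir -p pics; python3 - <<'E'
from plant import r
import cv2,numpy as np
np.set_printoptions(precision=4,suppress=True)
for n in("scene","top"):
    s=r.snapshot(n);cv2.imwrite(f"pics/{n}0.png",s["img"][:,:,::-1]);np.savez(f"{n}0.npz",**s)
    print(n,s["mtx"],s["cam_to_world"],[k for k in s])
print(r.get_state())
E
```

```text
scene [[571.3425   0.     319.2827]
 [  0.     571.3425 234.0435]
 [  0.       0.       1.    ]] [[-0.5555 -0.5036  0.6617  1.4905]
 [ 0.8314 -0.3275  0.4488  0.6001]
 [-0.0093  0.7995  0.6006  0.9557]
 [ 0.      0.      0.      1.    ]] ['img', 'mtx', 'cam_to_world']
top [[524.06     0.     319.8819]
 [  0.     524.06   238.2058]
 [  0.       0.       1.    ]] [[-0.0239  0.981  -0.1925  0.321 ]
 [-0.9996 -0.0207  0.0189  0.0016]
 [ 0.0145  0.1928  0.9811  1.449 ]
 [ 0.      0.      0.      1.    ]] ['img', 'mtx', 'cam_to_world']
{'clock': 0.1, 'q': array([-1.2852,  0.6899, -0.1945,  1.5662,  0.1573,  0.9025, -0.2151]), 'qd': array([-0.0011, -0.002 , -0.0006, -0.0032, -0.0007, -0.0013, -0.0004]), 'joint_torque': array([ -0.0051, -52.8493,  -1.2717, -15.3836,  -0.0525,   0.002 ,
         0.    ]), 'tool_pos': array([0.1556, 0.6047, 0.238 ]), 'eef_rot': array([ 0.1255,  0.9921, -0.0008, -0.    ]), 'contact_force': array([-0.1575, -0.1384, -0.2177]), 'moment': array([ 0.0048, -0.0151, -0.0002]), 'finger_force': 0.0, 'opening': 1.0035285797776576}
```

View pics/scene0.png

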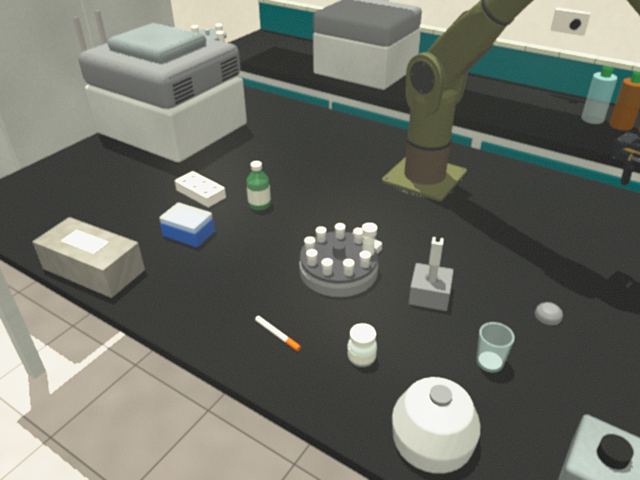

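View pics/top0.png

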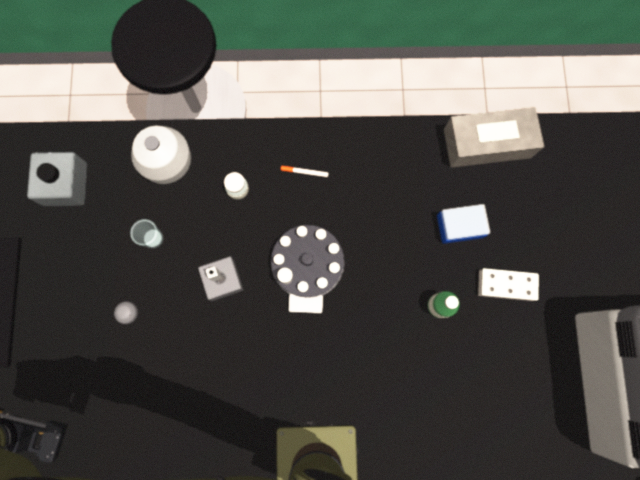

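The scene view shows the carousel at about (340,258), with the tall tube at (369,235). The stand is at (432,287) and the probe grip top at (437,240). In the top view the hub is at (307,259), the tall cap at (285,275) and the probe top at (211,272). I'll enlarge both views to read these more closely.

```bash
python3 - <<'E'
import cv2,numpy as np
a=cv2.imread("pics/scene0.png")[215:315,295:460]; b=cv2.imread("pics/top0.png")[220:320,190:355]
f=lambda i:cv2.resize(i,(660,400),interpolation=cv2.INTER_CUBIC)
cv2.imwrite("pics/c1.png",cv2.resize(np.vstack([cv2.resize(a,None,fx=4,fy=3,interpolation=2),cv2.resize(b,None,fx=4,fy=3,interpolation=2)]),None,fx=1,fy=1))
E
```

```text
(no output)
```

View pics/c1.png

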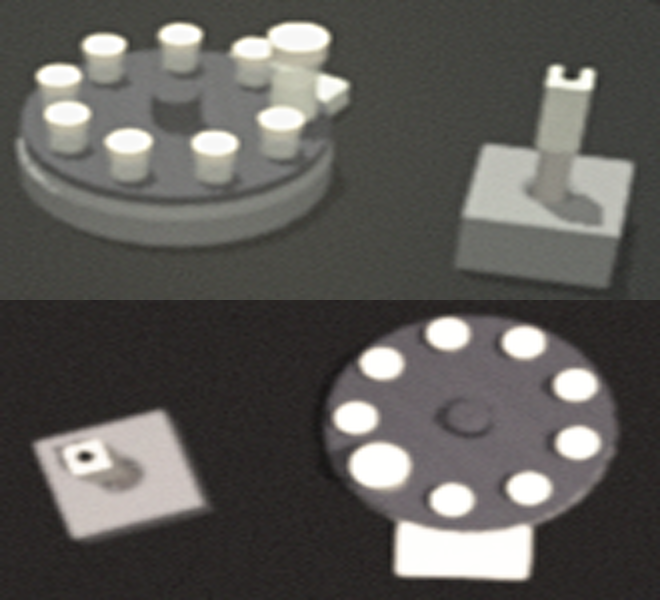

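```bash
cat > h.py <<'E'
import numpy as np,cv2
S={n:dict(np.load(f"{n}0.npz")) for n in("scene","top")}
def ray(n,uv):
    s=S[n];d=np.linalg.inv(s["mtx"])@[*uv,1];T=s["cam_to_world"]
    d=T[:3,:3]@(d*[1,-1,-1]);return T[:3,3],d/np.linalg.norm(d)
def onz(n,uv,z):
    o,d=ray(n,uv);return o+d*(z-o[2])/d[2]
def tri(a,b):
    o,d=ray("scene",a);p,e=ray("top",b)
    t=np.linalg.lstsq(np.c_[d,-e],p-o,rcond=None)[0];x,y=o+d*t[0],p+e*t[1]
    return (x+y)/2,np.linalg.norm(x-y)
E
python3 - <<'E'
from h import *
np.set_printoptions(precision=4,suppress=True)
s=lambda x,y:((x+.5)/4-.5+295,(y+.5)/3-.5+215)
t=lambda x,y:((x+.5)/4-.5+190,(y-300+.5)/3-.5+220)
for n,a,b,z in[("tall",(299,38),(380,466),.13),("hub",(178,88),(468,417),.082),("probe",(571,74),(85,457),.167)]:
    print(n,*tri(s(*a),t(*b)),onz("scene",s(*a),z),onz("top",t(*b),z))
for n,P,f in(("scene",[(481,146),(634,162),(612,225),(463,218)],s),("top",[(33,442),(163,410),(208,507),(75,540)],t)):
    c=np.array([onz(n,f(*p),.055) for p in P]);print(n,"stand",c[:,:2],c.mean(0),[np.linalg.norm(c[i]-c[i-1]) for i in range(4)])
c=np.array([onz("top",t(*p),.085) for p in[(382,363),(448,333),(523,342),(575,385),(578,443),(528,488),(452,499),(356,417)]])[:,:2]
A=np.c_[2*c,np.ones(8)];x=np.linalg.lstsq(A,(c**2).sum(1),rcond=None)[0];print("centre",x[:2],np.sqrt(x[2]+x[:2]@x[:2]))
print(np.linalg.norm(c-x[:2],axis=1))
c=np.array([onz("scene",s(*p),.085) for p in[(180,33),(105,43),(59,76),(67,112),(129,140),(215,143),(281,119)]])[:,:2]
A=np.c_[2*c,np.ones(7)];x=np.linalg.lstsq(A,(c**2).sum(1),rcond=None)[0];print("centre s",x[:2],np.sqrt(x[2]+x[:2]@x[:2]))
e=[onz("top",t(*p),.167)for p in[(62,446),(103,441),(112,470),(72,475)]];print(np.array(e)[:,:2])
E
```

```text
tall [0.4872 0.068  0.1263] 0.00034244537751899136 [0.4916 0.0705 0.13  ] [0.4868 0.0677 0.13  ]
hub [0.535  0.0115 0.0817] 0.0003215613962881365 [0.5354 0.0115 0.082 ] [0.5349 0.0116 0.082 ]
probe [0.4935 0.2463 0.1678] 0.00013604340685288428 [0.4925 0.2459 0.167 ] [0.4936 0.2466 0.167 ]
scene stand [[0.4699 0.1899]
 [0.4376 0.2762]
 [0.5145 0.2955]
 [0.5544 0.2198]] [0.4941 0.2454 0.055 ] [np.float64(0.08965482891293548), np.float64(0.09213613950538126), np.float64(0.07927525500634375), np.float64(0.08554416214860829)]
top stand [[0.5229 0.3028]
 [0.5499 0.2164]
 [0.4623 0.1859]
 [0.4352 0.2734]] [0.4926 0.2446 0.055 ] [np.float64(0.09249837329324562), np.float64(0.09051398996450284), np.float64(0.0927620431357366), np.float64(0.0916068908816199)]
centre [0.536  0.0104] 0.07470651479820256
[0.0745 0.0751 0.0744 0.0745 0.0752 0.0746 0.0745 0.0748]
centre s [0.5373 0.0122] 0.07547420521505226
[[0.503  0.2608]
 [0.5065 0.2357]
 [0.4825 0.2299]
 [0.479  0.2543]]
```

Everything agrees with the given sizes: axis at (0.536, 0.011), tube ring radius 75 mm, probe top at (0.4935, 0.246, 0.168), probe yaw about 11°. I'm moving above the probe.

```bash
python3 -m pendant '[1,-0.93,-0.58,0,0,0,0, 1,-0.93,-0.58,0,0,0,0, 1,-0.93,-0.58,0,0,0,0, 1,-0.93,-0.58,0,0,0,0]' 40
python3 -m pendant '[1,-0.93,-0.58,0,0,0,0, 1,-0.93,-0.58,0,0,0,0, 1,-0.93,-0.58,0,0,0,0, 1,-0.93,-0.58,0,0,0,0]'
python3 -m pendant '[1,-0.92,-0.6,0,0,0,-0.28, 1,-0.92,-0.6,0,0,0,-0.28, 1,-0.92,-0.6,0,0,0,-0.28, 1,-0.92,-0.6,0,0,0,-0.28, 1,-0.92,-0.6,0,0,0,-0.28, 1,-0.92,-0.6,0,0,0,-0.28]'
```

```text
clock: 0.5
tool_pos: [0.2743, 0.4806, 0.2382]
eef_rot: [0.13, 0.992, -0.002, 0.002]
contact_force: [0.6, -0.5, 0.1]
opening: 0.997
finger_force: 0.0
clock: 0.9
tool_pos: [0.3867, 0.3621, 0.2383]
eef_rot: [0.13, 0.992, -0.002, 0.001]
contact_force: [1.1, -0.8, -0.2]
opening: 1.0
finger_force: 0.0
clock: 1.5
tool_pos: [0.4924, 0.2479, 0.2387]
eef_rot: [-0.095, 0.996, 0.001, -0.001]
contact_force: [0.1, 1.4, 0.7]
opening: 1.001
finger_force: 0.0
```

```bash
python3 -m pendant '[1,0,-0.01,0.25,0,0,0, 1,0,-0.01,0.5,0,0,0, 1,0,-0.01,0.7,0,0,0, 1,0,-0.01,0.82,0,0,0, 1,0,-0.01,0.82,0,0,0, 0.2,0,-0.01,0.82,0,0,0, 0.2,0,-0.01,0.82,0,0,0, 0.2,0,-0.01,0.82,0,0,0, 0.2,0,-0.01,0.82,0,0,0, 0,0,-0.01,0.82,0,0,0, 0,0,-0.01,0.82,0,0,0, 0,0,-0.01,0.82,0,0,0]' 40
```

```text
clock: 2.7
tool_pos: [0.4941, 0.2442, 0.1158]
eef_rot: [-0.094, 0.996, 0.0, 0.0]
contact_force: [-0.4, 0.1, 0.5]
opening: 0.388
finger_force: 0.4
```

```bash
python3 -m pendant '[0,0,0,0,0,0,0, 0,0,0,0,0,0,0, 0,0,0,0,0,0,0, 0,0,0,0,0,0,0, 0,0,0,0,0,0,0]' 40; python3 -c "
from plant import r;print(r.get_state()['eef_rot'])"
```

```text
clock: 3.2
tool_pos: [0.4941, 0.2447, 0.1157]
eef_rot: [-0.094, 0.996, 0.0, 0.0]
contact_force: [0.3, 1.6, -0.3]
opening: 0.27
finger_force: 39.9
[-9.39639818e-02  9.95575532e-01  3.39875471e-04  1.18167365e-04]
```

```bash
python3 -m pendant '[0,0,0,-0.15,0,0,0, 0,0,0,-0.4,0,0,0, 0,0,0,-0.7,0,0,0, 0,0,0,-0.97,0,0,0, 0,0,0,-0.97,0,0,0, 0,0,0,-0.97,0,0,0]'
python3 - <<'E'
from plant import r
import cv2,numpy as np
s=r.snapshot("scene");np.savez("scene1.npz",**s);i=s["img"][150:330,290:490,::-1]
t=r.snapshot("top");np.savez("top1.npz",**t);j=t["img"][200:340,170:370,::-1]
f=lambda x,k:cv2.resize(x,None,fx=k,fy=k,interpolation=2)
cv2.imwrite("pics/c2.png",np.hstack([f(i,3)[:420],f(j,1)[:, :] if 0 else np.zeros((420,1,3),np.uint8)]))
print(r.get_state()["tool_pos"],r.get_state()["clock"])
E
```

```text
clock: 3.8
tool_pos: [0.4941, 0.2436, 0.2614]
eef_rot: [-0.094, 0.996, -0.0, 0.0]
contact_force: [-0.5, -1.2, -1.2]
opening: 0.272
finger_force: 39.9
[0.49309768 0.24309418 0.25964145] 3.9
```

View pics/c2.png

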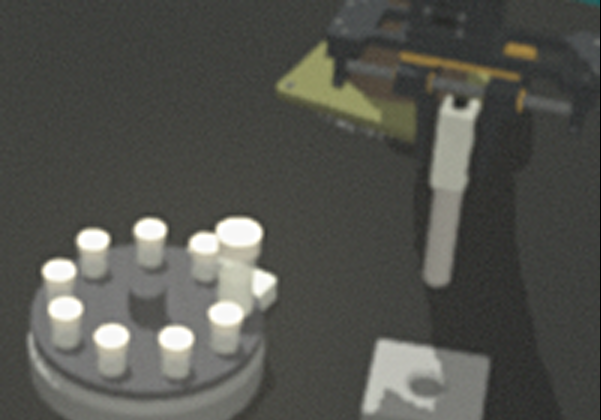

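The probe hangs upright in the gripper, with its tip at about scene px (435,243), and the carousel hasn't moved. Next comes a carousel angle estimator and a check of the tip position.

```bash
cat >> h.py <<'E'
C=np.array([.536,.011])
def proj(s,P):
    T=s["cam_to_world"];p=(np.asarray(P)-T[:3,3])@T[:3,:3]*[1,-1,-1];u=p@s["mtx"].T;return u[...,:2]/u[...,2:]
g=np.array([(x,y) for x in np.linspace(-1,1,9) for y in np.linspace(-1,1,9) if x*x+y*y<=1])
def angle(s):
    im=cv2.cvtColor(s["img"],cv2.COLOR_RGB2GRAY).astype(np.float32)/255;best=[]
    th=np.radians(np.arange(0,360,.5))
    def samp(a,rr,rad,z):
        P=np.stack([C[0]+rr*np.cos(a)[:,None]+rad*g[:,0],C[1]+rr*np.sin(a)[:,None]+rad*g[:,1],np.full((len(a),len(g)),z)],-1)
        u=proj(s,P).astype(np.float32);return cv2.remap(im,u[...,0],u[...,1],1)
    cap=samp(th,.075,.0115,.085).mean(1);gap=samp(th+np.radians(20),.075,.006,.085).mean(1);tall=samp(th,.075,.016,.130).mean(1)
    sc=2*tall+sum(np.roll(cap-gap,-80*k) for k in range(1,9))/4
    o=np.argsort(-sc);b=o[0];far=[k for k in o if min(abs(k-b),720-abs(k-b))>40][0]
    return np.degrees(th[b]),sc[b],sc[far],tall[b]
def plan(st,pts):
    from scipy.spatial.transform import Rotation as R
    M=R.from_quat(st["eef_rot"]).as_matrix();return (np.asarray(pts)-st["tool_pos"])@M/.15
E
python3 - <<'E'
from h import *;from plant import r
np.set_printoptions(precision=3,suppress=True)
for n in("scene","top"):
    for k in"01": print(n,k,angle(dict(np.load(f"{n}{k}.npz"))))
print(onz("scene",(435.4,243.4),.157))
st=r.get_state();print(st["clock"],st["tool_pos"])
c=lambda d,z:[C[0]+.075*np.cos(np.radians(d)),C[1]+.075*np.sin(np.radians(d)),z]
print(c(103,.262),plan(st,[c(103,.262)]))
E
```

```text
scene 0 (np.float64(130.0), np.float32(2.949547), np.float32(2.4213462), np.float32(0.9738078))
scene 1 (np.float64(130.0), np.float32(2.9438581), np.float32(2.4295502), np.float32(0.9742641))
top 0 (np.float64(129.0), np.float32(3.1076155), np.float32(2.784692), np.float32(0.99376166))
top 1 (np.float64(129.0), np.float32(3.1073155), np.float32(2.7840502), np.float32(0.9937246))
[0.496 0.244 0.157]
3.9 [0.493 0.243 0.26 ]
[np.float64(0.5191286709242101), np.float64(0.08407775485889264), 0.262] [[ 0.027 -1.074 -0.014]]
```

```bash
python3 -m pendant '[0,0.01,-0.2,0,0,0,0, 0,0.01,-0.5,0,0,0,0, 0,0.01,-0.8,0,0,0,0, 0,0.01,-1,0,0,0,0]'
python3 -m pendant '[0,0.02,-0.07,0,0,0,0, 0,0.02,-0.07,0,0,0,0, 0,0.02,-0.07,0.13,0,0,0, 0,0.02,-0.07,0.28,0,0,0, 0,0.02,-0.07,0.38,0,0,0, 0,0.02,-0.07,0.38,0,0,0, 0,0.02,-0.07,0.38,0,0,0]'
python3 - <<'E'
from h import *;from plant import r
np.set_printoptions(precision=3,suppress=True)
s=r.snapshot("scene");print(angle(s));print("top",angle(r.snapshot("top")))
st=r.get_state();print(st["clock"],st["tool_pos"])
p=st["tool_pos"][:2]-C;a0=np.arctan2(p[1],p[0]);print(np.degrees(a0),np.hypot(*p))
v=np.array([.03,.03,.03,.05,.075,.10,.125,.14,.14,.08,.0,0])
a=a0+np.cumsum(v*.1)/.075;print(np.degrees(a))
print(plan(st,np.c_[C[0]+.075*np.cos(a),C[1]+.075*np.sin(a),np.full(12,.204)]))
E
```

```text
clock: 4.3
tool_pos: [0.5197, 0.0922, 0.259]
eef_rot: [-0.092, 0.996, -0.001, -0.002]
contact_force: [-0.3, 0.2, -1.9]
opening: 0.272
finger_force: 39.9
clock: 5.0
tool_pos: [0.5192, 0.0878, 0.2041]
eef_rot: [-0.095, 0.995, 0.001, -0.0]
contact_force: [-0.2, -0.7, -0.8]
opening: 0.272
finger_force: 39.9
(np.float64(130.5), np.float32(2.3258734), np.float32(2.2371693), np.float32(0.684006))
top (np.float64(247.0), np.float32(1.9588838), np.float32(1.9262145), np.float32(0.80765885))
5.1 [0.52  0.087 0.205]
101.87110123666699 0.0777857382647722
[104.163 106.455 108.747 112.566 118.296 125.935 135.485 146.18  156.875
 162.987 162.987 162.987]
[[ 0.02  -0.019  0.006]
 [ 0.04  -0.021  0.006]
 [ 0.059 -0.023  0.006]
 [ 0.092 -0.029  0.006]
 [ 0.141 -0.041  0.006]
 [ 0.203 -0.066  0.006]
 [ 0.275 -0.107  0.006]
 [ 0.346 -0.167  0.006]
 [ 0.405 -0.239  0.005]
 [ 0.433 -0.285  0.005]
 [ 0.433 -0.285  0.005]
 [ 0.433 -0.285  0.005]]
```

```bash
python3 -m pendant '[0,0.02,-0.019,0,0,0,0, 0,0.04,-0.021,0,0,0,0, 0,0.06,-0.023,0,0,0,0, 0,0.096,-0.029,0,0,0,0, 0,0.147,-0.043,0,0,0,0, 0,0.213,-0.07,0,0,0,0, 0,0.286,-0.115,0,0,0,0, 0,0.36,-0.181,0,0,0,0, 0,0.42,-0.261,0,0,0,0, 0,0.445,-0.308,0,0,0,0, 0,0.445,-0.308,-0.15,0,0,0, 0,0.445,-0.308,-0.36,0,0,0]'
cat > look.py <<'E'
from h import *;from plant import r
np.set_printoptions(precision=3,suppress=True)
def look(k):
    for i in range(k):
        t=r.get_state()["clock"];s=r.snapshot("scene");np.savez(f"L{t:.2f}.npz",**s);print(round(t,3),*np.round(angle(s),2))
    st=r.get_state();print(st["clock"],st["tool_pos"]);return st
E
python3 -c "
from look import *;look(4)"
```

```text
clock: 6.3
tool_pos: [0.4616, 0.0266, 0.2577]
eef_rot: [-0.093, 0.996, -0.0, -0.002]
contact_force: [0.0, -0.7, 0.2]
opening: 0.27
finger_force: 39.9
6.3 223.0 2.85 2.25 0.97
6.35 229.0 2.84 2.09 0.97
6.4 235.0 2.8 2.12 0.97
6.45 241.5 2.77 2.33 0.97
6.5 [0.463 0.027 0.258]
```

```bash
cat >> look.py <<'E'
def ride(st,t0,th0,w0,tau,lead,off=(0,0),n=12,z=.262):
    t=st["clock"]+.1*np.arange(1,n+1)+lead
    a=np.radians(th0+w0*tau*(1-np.exp(-(t-t0)/tau)))
    print(np.degrees(a)%360);P=np.c_[C[0]+.075*np.cos(a)+off[0],C[1]+.075*np.sin(a)+off[1],np.full(n,z)]
    print(np.round(plan(st,P),2).tolist())
E
python3 -c "
from look import *
ride(r.get_state(),6.375,232.1,123,22,.03)"
```

```text
[263.284 275.415 287.49  299.511 311.477 323.39  335.248 347.052 358.803
  10.5    22.145  33.736]
[[-0.31, -0.67, -0.02], [-0.41, -0.7, -0.02], [-0.52, -0.69, -0.02], [-0.62, -0.67, -0.02], [-0.71, -0.63, -0.02], [-0.8, -0.57, -0.02], [-0.87, -0.49, -0.02], [-0.92, -0.4, -0.02], [-0.95, -0.3, -0.02], [-0.96, -0.2, -0.02], [-0.95, -0.1, -0.02], [-0.92, -0.0, -0.02]]
```

```bash
python3 -m pendant '[0,-0.31,-0.3,-0.02,0,0,0, 0,-0.5,-0.5,-0.02,0,0,0, 0,-0.6,-0.6,-0.02,0,0,0, 0,-0.65,-0.66,-0.02,0,0,0, 0,-0.71,-0.63,-0.02,0,0,0, 0,-0.8,-0.57,-0.02,0,0,0, 0,-0.87,-0.49,-0.02,0,0,0, 0,-0.92,-0.4,-0.02,0,0,0, 0,-0.95,-0.3,-0.02,0,0,0, 0,-0.96,-0.2,-0.02,0,0,0, 0,-0.95,-0.1,-0.02,0,0,0, 0,-0.92,0,-0.02,0,0,0]'
python3 -c "
from look import *
t=r.get_state()['clock'];s=r.snapshot('scene');np.savez('A.npz',**s);print(t,angle(s))
st=r.get_state();print(st['clock'],st['tool_pos'],st['eef_rot'])
cv2.imwrite('pics/a.png',cv2.resize(s['img'][150:320,270:450,::-1],None,fx=3,fy=3,interpolation=2))
d=np.array([-.92,0,-.02])*.15
"
```

```text
clock: 7.7
tool_pos: [0.5976, 0.0552, 0.2612]
eef_rot: [-0.094, 0.996, 0.0, -0.0]
contact_force: [-0.9, 0.0, -1.2]
opening: 0.266
finger_force: 39.9
7.7 (np.float64(26.5), np.float32(2.8304439), np.float32(2.118622), np.float32(0.9567245))
7.75 [0.596 0.059 0.261] [-0.096  0.995  0.001 -0.001]
```

View pics/a.png

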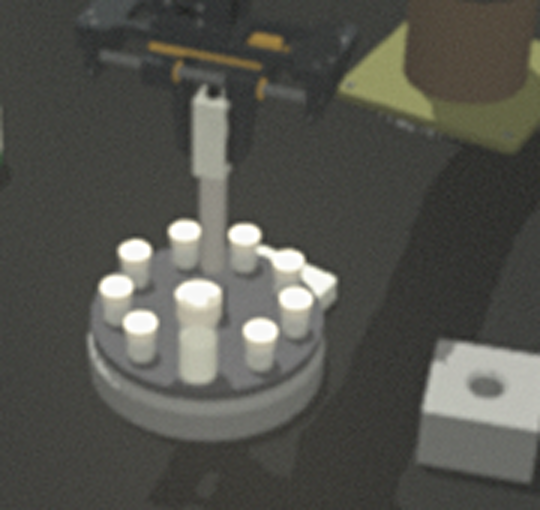

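The tall cap is centred at crop (199,293), scene px (336,247). The tip is at crop (213,277), scene px (341,242), a little ahead of the cap. I'll work out the offset and correct the timing.

```bash
cat >> look.py <<'E'
def tipof(u,z=.157): print("tip",onz("scene",u,z))
E
python3 -c "
from look import *
tipof((340.7,241.8)); a=np.radians(26.5);print('cap',C+.075*np.array([np.cos(a),np.sin(a)]),onz('scene',(336,247.3),.13))
st=r.get_state();st['tool_pos']=np.array([.5978,.0540,.262]);st['eef_rot']=np.array([-.0945,.9955,0,0])
ride(st,7.7,386.5,113.5,22,.01)"
```

```text
tip [0.608 0.061 0.157]
cap [0.603 0.044] [0.602 0.044 0.13 ]
[ 44.594  55.836  67.028  78.168  89.258 100.298 111.287 122.227 133.117
 143.958 154.749 165.492]
[[0.04, 0.07, 0.0], [0.1, 0.15, 0.0], [0.18, 0.21, 0.0], [0.27, 0.26, 0.0], [0.36, 0.29, 0.0], [0.45, 0.3, 0.0], [0.55, 0.29, 0.0], [0.64, 0.26, 0.0], [0.73, 0.22, 0.0], [0.8, 0.16, 0.0], [0.86, 0.09, 0.0], [0.91, 0.01, 0.0]]
```

```bash
python3 -m pendant '[0,0.04,0.07,0,0,0,0, 0,0.1,0.15,0,0,0,0, 0,0.18,0.21,0,0,0,0, 0,0.27,0.26,0,0,0,0, 0,0.36,0.29,0,0,0,0, 0,0.45,0.3,0,0,0,0, 0,0.55,0.29,0,0,0,0, 0,0.64,0.26,0,0,0,0, 0,0.73,0.22,0,0,0,0, 0,0.8,0.16,0,0,0,0, 0,0.86,0.09,0,0,0,0, 0,0.91,0.01,0,0,0,0]'
python3 -c "
from look import *
st=r.get_state();t=st['clock'];s=r.snapshot('scene');np.savez('B.npz',**s);A=angle(s);print(t,A)
p=st['tool_pos'][:2]-C;print(st['clock'],st['tool_pos'],np.degrees(np.arctan2(p[1],p[0])),np.hypot(*p))
st=r.get_state();print(st['clock'],st['tool_pos'])
"
```

```text
clock: 8.95
tool_pos: [0.4633, 0.0287, 0.2613]
eef_rot: [-0.094, 0.996, -0.0, 0.0]
contact_force: [0.0, 0.4, -0.3]
opening: 0.266
finger_force: 39.9
8.95 (np.float64(162.0), np.float32(2.694802), np.float32(2.4699159), np.float32(0.9229902))
8.95 [0.463 0.029 0.261] 166.34741021424418 0.07479429440146666
9.0 [0.462 0.026 0.261]
```

```bash
python3 -c "
from look import *
st=r.get_state();st['tool_pos']=np.array([.4634,.0295,.262]);st['eef_rot']=np.array([-.0945,.9955,0,0])
ride(st,8.95,522,105,19,.01)"
```

```text
[178.729 189.114 199.444 209.72  219.942 230.11  240.225 250.287 260.296
 270.252 280.156 290.009]
[[0.04, -0.11, 0.0], [0.05, -0.2, 0.0], [0.04, -0.29, 0.0], [0.02, -0.37, 0.0], [-0.02, -0.46, 0.0], [-0.07, -0.53, 0.0], [-0.13, -0.59, 0.0], [-0.2, -0.64, 0.0], [-0.28, -0.68, 0.0], [-0.36, -0.7, 0.0], [-0.45, -0.71, 0.0], [-0.53, -0.71, 0.0]]
```

```bash
python3 -m pendant '[0,0.04,-0.11,0,0,0,0, 0,0.05,-0.2,0,0,0,0, 0,0.04,-0.29,0,0,0,0, 0,0.02,-0.37,0,0,0,0, 0,-0.02,-0.46,0,0,0,0, 0,-0.07,-0.53,0,0,0,0, 0,-0.13,-0.59,0,0,0,0, 0,-0.2,-0.64,0,0,0,0, 0,-0.28,-0.68,0,0,0,0, 0,-0.36,-0.7,0,0,0,0, 0,-0.45,-0.71,0,0,0,0, 0,-0.53,-0.71,0,0,0,0]'
python3 -c "
from look import *
st=r.get_state();t=st['clock'];s=r.snapshot('scene');np.savez('Cc.npz',**s);A=angle(s);print(t,A)
p=st['tool_pos'][:2]-C;print(st['clock'],st['tool_pos'],np.degrees(np.arctan2(p[1],p[0])),np.hypot(*p))
cv2.imwrite('pics/cc.png',cv2.resize(s['img'][150:320,270:450,::-1],None,fx=3,fy=3,interpolation=2))
st=r.get_state();print(st['clock'],st['tool_pos'])
th=A[0]+360*round((643-A[0])/360)
w=(th-522)/(t-8.95);w*=np.exp(-(t-8.95)/2/19);print('w',w)
M=np.array([[-.982,-.188],[-.188,.982]]).T
c=np.array([.4634,.0295])+M@[-.53*.15,-.71*.15];print('cmd',c)
st['tool_pos']=np.array([*c,.262]);st['eef_rot']=np.array([-.0945,.9955,0,0])
ride(st,t,th,w,19,.01)
"
```

```text
clock: 10.2
tool_pos: [0.5634, -0.0605, 0.261]
eef_rot: [-0.094, 0.996, 0.0, 0.0]
contact_force: [0.5, -0.3, -0.6]
opening: 0.267
finger_force: 39.9
10.2 (np.float64(285.5), np.float32(2.6970766), np.float32(2.3188567), np.float32(0.96524125))
10.2 [ 0.563 -0.061  0.261] -69.05514457497826 0.07658798858324799
10.25 [ 0.565 -0.06   0.261]
w 95.60287261803472
cmd [ 0.561 -0.06 ]
[300.732 310.187 319.593 328.949 338.256 347.515 356.724   5.885  14.999
  24.064  33.082  42.052]
[[-0.09, 0.03, 0.0], [-0.17, 0.06, 0.0], [-0.24, 0.11, 0.0], [-0.29, 0.16, 0.0], [-0.34, 0.23, 0.0], [-0.38, 0.3, 0.0], [-0.41, 0.38, 0.0], [-0.42, 0.45, 0.0], [-0.42, 0.53, 0.0], [-0.41, 0.61, 0.0], [-0.39, 0.69, 0.0], [-0.35, 0.76, 0.0]]
```

View pics/cc.png

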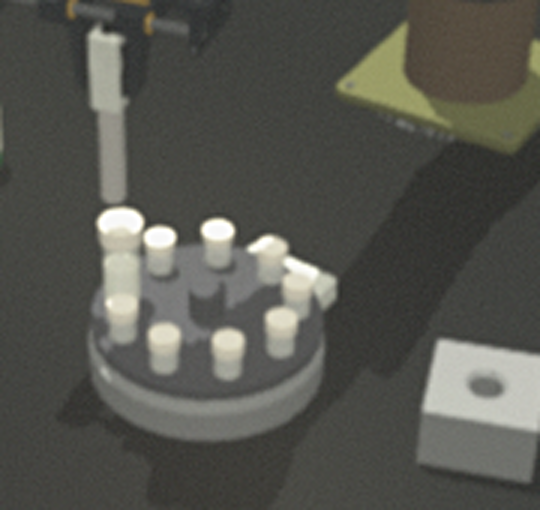

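Tip at crop (113,200), just above and slightly ahead of the cap at (121,222). The drag is a bit higher than assumed (τ ≈ 15.4 s), so I'm updating the plan.

```bash
python3 -c "
from look import *
tipof((307.5,216)); a=np.radians(285.5);print('cap',C+.075*np.array([np.cos(a),np.sin(a)]))
st=r.get_state();st['tool_pos']=np.array([.5615,-.060,.262]);st['eef_rot']=np.array([-.0945,.9955,0,0])
ride(st,10.2,645.5,95,15.4,.0)"
```

```text
tip [ 0.566 -0.061  0.157]
cap [ 0.556 -0.061]
[299.681 309.058 318.375 327.631 336.828 345.965 355.043   4.062  13.023
  21.925  30.771  39.558]
[[-0.08, 0.02, 0.0], [-0.16, 0.06, 0.0], [-0.23, 0.1, 0.0], [-0.29, 0.15, 0.0], [-0.34, 0.22, 0.0], [-0.38, 0.29, 0.0], [-0.4, 0.36, 0.0], [-0.42, 0.44, 0.0], [-0.42, 0.52, 0.0], [-0.41, 0.59, 0.0], [-0.39, 0.67, 0.0], [-0.36, 0.74, 0.0]]
```

```bash
python3 -m pendant '[0,-0.08,0.02,0,0,0,0, 0,-0.16,0.06,0,0,0,0, 0,-0.23,0.1,0,0,0,0, 0,-0.29,0.15,0,0,0,0, 0,-0.34,0.22,0,0,0,0, 0,-0.38,0.29,0,0,0,0, 0,-0.4,0.36,0,0,0,0, 0,-0.42,0.44,0,0,0,0, 0,-0.42,0.52,0,0,0,0, 0,-0.41,0.59,0,0,0,0, 0,-0.39,0.67,0,0,0,0, 0,-0.36,0.74,0,0,0,0]'
python3 -c "
from look import *
st=r.get_state();t=st['clock'];s=r.snapshot('scene');np.savez('D.npz',**s);A=angle(s);print(t,A)
p=st['tool_pos'][:2]-C;print(st['clock'],st['tool_pos'],np.degrees(np.arctan2(p[1],p[0])),np.hypot(*p))
st=r.get_state();print(st['clock'],st['tool_pos'])
th=A[0]+360*round((759-A[0])/360);tau=15.4
w=(th-645.5)/(t-10.2);print('wmean',w);w*=np.exp(-(t-10.2)/2/tau);print('w',w)
M=np.array([[-.982,-.188],[-.188,.982]]).T
c=np.array([.5615,-.060])+M@[-.36*.15,.74*.15];print('cmd',c)
st['tool_pos']=np.array([*c,.262]);st['eef_rot']=np.array([-.0945,.9955,0,0])
ride(st,t,th,w,tau,.0)
"
```

```text
clock: 11.45
tool_pos: [0.5936, 0.0601, 0.2612]
eef_rot: [-0.094, 0.996, 0.0, -0.0]
contact_force: [0.2, -0.2, -0.9]
opening: 0.27
finger_force: 39.9
11.45 (np.float64(39.5), np.float32(2.7204738), np.float32(2.2854102), np.float32(0.94033587))
11.45 [0.594 0.06  0.261] 40.48319587298843 0.07566443003188839
11.5 [0.592 0.062 0.261]
wmean 91.2
w 87.57280298206794
cmd [0.594 0.059]
[ 52.572  61.216  69.805  78.338  86.815  95.238 103.606 111.92  120.18
 128.387 136.54  144.641]
[[0.06, 0.09, 0.0], [0.12, 0.14, 0.0], [0.18, 0.19, 0.0], [0.25, 0.22, 0.0], [0.32, 0.24, 0.0], [0.39, 0.25, 0.0], [0.46, 0.26, 0.0], [0.53, 0.25, 0.0], [0.6, 0.23, 0.0], [0.67, 0.2, 0.0], [0.73, 0.16, 0.0], [0.78, 0.12, 0.0]]
```

```bash
python3 -m pendant '[0,0.06,0.09,0,0,0,0, 0,0.12,0.14,0,0,0,0, 0,0.18,0.19,0,0,0,0, 0,0.25,0.22,0,0,0,0, 0,0.32,0.24,0,0,0,0, 0,0.39,0.25,0,0,0,0, 0,0.46,0.26,0,0,0,0, 0,0.53,0.25,0,0,0,0, 0,0.6,0.23,0,0,0,0, 0,0.67,0.2,0,0,0,0, 0,0.73,0.16,0,0,0,0, 0,0.78,0.12,0,0,0,0]'
python3 -c "
from look import *
st=r.get_state();t=st['clock'];s=r.snapshot('scene');np.savez('E.npz',**s);A=angle(s);print(t,A)
p=st['tool_pos'][:2]-C;print(st['clock'],st['tool_pos'],np.degrees(np.arctan2(p[1],p[0])),np.hypot(*p))
cv2.imwrite('pics/e.png',cv2.resize(s['img'][150:320,270:450,::-1],None,fx=3,fy=3,interpolation=2))
st=r.get_state();print(st['clock'],st['tool_pos'])
th=A[0]+360*round((864-A[0])/360);tau=15.4
w=(th-759.5)/(t-11.45);print('wmean',w);w*=np.exp(-(t-11.45)/2/tau);print('w',w)
M=np.array([[-.982,-.188],[-.188,.982]]).T
c=np.array([.594,.0590])+M@[.78*.15,.12*.15];print('cmd',c)
st['tool_pos']=np.array([*c,.262]);st['eef_rot']=np.array([-.0945,.9955,0,0])
ride(st,t,th,w,tau,.0)
"
```

```text
clock: 12.7
tool_pos: [0.4752, 0.0538, 0.2612]
eef_rot: [-0.094, 0.996, -0.0, -0.0]
contact_force: [1.1, -0.7, -1.5]
opening: 0.269
finger_force: 39.9
12.7 (np.float64(144.0), np.float32(2.8216636), np.float32(2.2741632), np.float32(0.9370368))
12.7 [0.475 0.054 0.261] 144.82643947099362 0.07436371556379093
12.75 [0.474 0.052 0.261]
wmean 83.6
w 80.27506940022894
cmd [0.476 0.055]
[155.983 163.907 171.779 179.601 187.372 195.093 202.764 210.385 217.957
 225.48  232.954 240.379]
[[0.07, -0.08, 0.0], [0.11, -0.14, 0.0], [0.13, -0.2, 0.0], [0.15, -0.26, 0.0], [0.16, -0.33, 0.0], [0.16, -0.4, 0.0], [0.15, -0.46, 0.0], [0.13, -0.53, 0.0], [0.11, -0.59, 0.0], [0.07, -0.65, 0.0], [0.03, -0.7, 0.0], [-0.02, -0.74, 0.0]]
```

View pics/e.png

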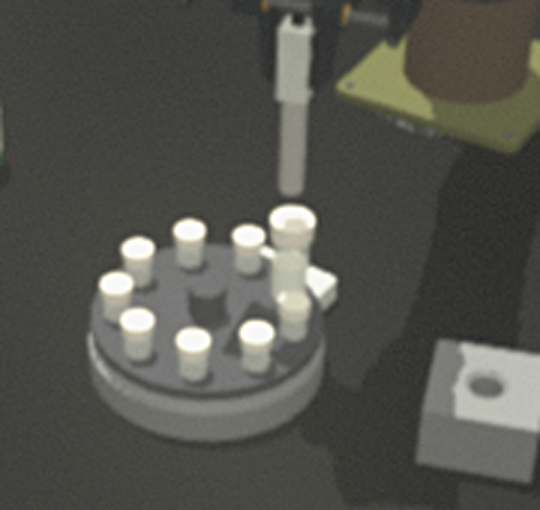

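The tip (crop 291,192) is directly above the tall cap (292,220). I'll keep riding for a couple more calls as margin.

```bash
python3 -m pendant '[0,0.07,-0.08,0,0,0,0, 0,0.11,-0.14,0,0,0,0, 0,0.13,-0.2,0,0,0,0, 0,0.15,-0.26,0,0,0,0, 0,0.16,-0.33,0,0,0,0, 0,0.16,-0.4,0,0,0,0, 0,0.15,-0.46,0,0,0,0, 0,0.13,-0.53,0,0,0,0, 0,0.11,-0.59,0,0,0,0, 0,0.07,-0.65,0,0,0,0, 0,0.03,-0.7,0,0,0,0, 0,-0.02,-0.74,0,0,0,0]'
python3 -c "
from look import *
st=r.get_state();t=st['clock'];s=r.snapshot('scene');np.savez('F.npz',**s);A=angle(s);print(t,A)
p=st['tool_pos'][:2]-C;print(st['clock'],st['tool_pos'],np.degrees(np.arctan2(p[1],p[0])),np.hypot(*p))
st=r.get_state();print(st['clock'],st['tool_pos'])
th=A[0]+360*round((960-A[0])/360);tau=15.4
w=(th-864)/(t-12.7);print('wmean',w);w*=np.exp(-(t-12.7)/2/tau);print('w',w)
M=np.array([[-.982,-.188],[-.188,.982]]).T
c=np.array([.476,.0550])+M@[-.02*.15,-.74*.15];print('cmd',c)
st['tool_pos']=np.array([*c,.262]);st['eef_rot']=np.array([-.0945,.9955,0,0])
ride(st,t,th,w,tau,.0)
"
```

```text
clock: 13.95
tool_pos: [0.5003, -0.0543, 0.2611]
eef_rot: [-0.094, 0.996, 0.0, -0.0]
contact_force: [0.6, -0.9, -2.0]
opening: 0.266
finger_force: 39.9
13.95 (np.float64(241.00000000000003), np.float32(2.6625903), np.float32(2.2737532), np.float32(0.9543096))
13.95 [ 0.5   -0.054  0.261] -118.66544478613368 0.07438730647049355
14.0 [ 0.502 -0.055  0.261]
wmean 77.6
w 74.51370078298763
cmd [ 0.5   -0.053]
[252.123 259.478 266.786 274.046 281.259 288.426 295.546 302.62  309.649
 316.632 323.569 330.462]
[[-0.08, -0.06, 0.0], [-0.14, -0.09, 0.0], [-0.2, -0.11, 0.0], [-0.26, -0.12, 0.0], [-0.32, -0.12, 0.0], [-0.38, -0.12, 0.0], [-0.44, -0.11, 0.0], [-0.5, -0.09, 0.0], [-0.56, -0.06, 0.0], [-0.61, -0.03, 0.0], [-0.66, 0.01, 0.0], [-0.7, 0.05, 0.0]]
```

```bash
python3 -m pendant '[0,-0.08,-0.06,0,0,0,0, 0,-0.14,-0.09,0,0,0,0, 0,-0.2,-0.11,0,0,0,0, 0,-0.26,-0.12,0,0,0,0, 0,-0.32,-0.12,0,0,0,0, 0,-0.38,-0.12,0,0,0,0, 0,-0.44,-0.11,0,0,0,0, 0,-0.5,-0.09,0,0,0,0, 0,-0.56,-0.06,0,0,0,0, 0,-0.61,-0.03,0,0,0,0, 0,-0.66,0.01,0,0,0,0, 0,-0.7,0.05,0,0,0,0]'
python3 -c "
from look import *
st=r.get_state();t=st['clock'];s=r.snapshot('scene');np.savez('G.npz',**s);A=angle(s);print(t,A)
p=st['tool_pos'][:2]-C;print(st['clock'],st['tool_pos'],np.degrees(np.arctan2(p[1],p[0])),np.hypot(*p))
st=r.get_state();print(st['clock'],st['tool_pos'])
th=A[0]+360*round((1050-A[0])/360);tau=15.4
w=(th-961)/(t-13.95);print('wmean',w);w*=np.exp(-(t-13.95)/2/tau);print('w',w)
M=np.array([[-.982,-.188],[-.188,.982]]).T
c=np.array([.5,-.053])+M@[-.7*.15,.05*.15];print('cmd',c)
st['tool_pos']=np.array([*c,.262]);st['eef_rot']=np.array([-.0945,.9955,0,0])
ride(st,t,th,w,tau,.0)
"
```

```text
clock: 15.2
tool_pos: [0.6019, -0.0257, 0.2612]
eef_rot: [-0.094, 0.996, 0.0, 0.0]
contact_force: [1.0, 0.6, -0.4]
opening: 0.272
finger_force: 39.9
15.2 (np.float64(328.0), np.float32(2.6615214), np.float32(2.3390443), np.float32(0.95185834))
15.2 [ 0.602 -0.026  0.261] -29.145693345998822 0.07540253982363587
15.25 [ 0.603 -0.024  0.261]
wmean 69.6
w 66.83187595999921
cmd [ 0.602 -0.026]
[337.976 344.573 351.127 357.639   4.109  10.537  16.923  23.268  29.572
  35.835  42.057  48.239]
[[-0.04, 0.05, 0.0], [-0.06, 0.1, 0.0], [-0.09, 0.16, 0.0], [-0.1, 0.21, 0.0], [-0.11, 0.27, 0.0], [-0.12, 0.32, 0.0], [-0.11, 0.38, 0.0], [-0.1, 0.43, 0.0], [-0.09, 0.48, 0.0], [-0.07, 0.54, 0.0], [-0.04, 0.58, 0.0], [-0.01, 0.63, 0.0]]
```

```bash
python3 -m pendant '[0,-0.04,0.05,0,0,0,0, 0,-0.06,0.1,0,0,0,0, 0,-0.09,0.16,0,0,0,0, 0,-0.1,0.21,0,0,0,0, 0,-0.11,0.27,0,0,0,0, 0,-0.12,0.32,0,0,0,0, 0,-0.11,0.38,0,0,0,0, 0,-0.1,0.43,0,0,0,0]'
python3 -c "
from look import *
st=r.get_state();p=st['tool_pos'][:2]-C
s=r.snapshot('scene');t=r.snapshot('top');print(angle(s),np.degrees(np.arctan2(p[1],p[0])))
i=s['img'][255:315,405:460,::-1];j=t['img'][255:300,195:245,::-1]
cv2.imwrite('pics/hole.png',np.hstack([cv2.resize(i,(440,480),interpolation=2),cv2.resize(j,(350,480),interpolation=2)]))
print(st['clock'],st['tool_pos'])
"
```

```text
clock: 16.05
tool_pos: [0.6036, 0.0404, 0.2612]
eef_rot: [-0.094, 0.996, 0.0, -0.0]
contact_force: [-0.3, 0.7, -1.3]
opening: 0.27
finger_force: 39.9
(np.float64(25.0), np.float32(2.7579746), np.float32(2.1756601), np.float32(0.9333817)) 23.527908264626483
16.05 [0.604 0.04  0.261]
```

View pics/hole.png

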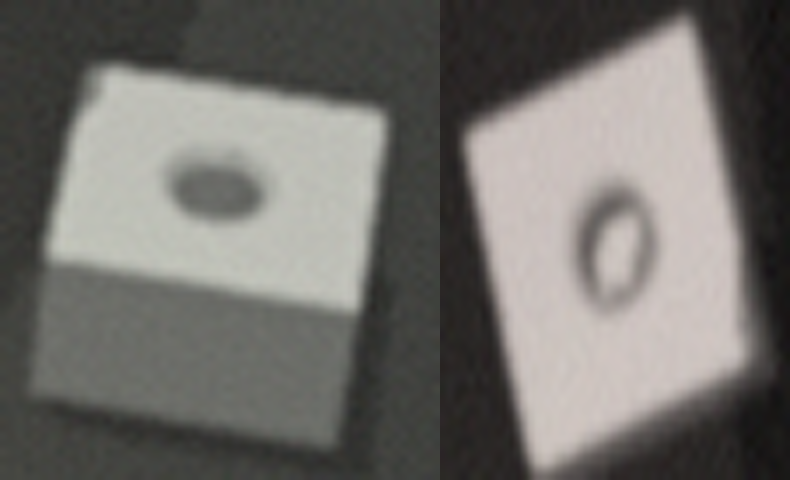

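The scene crop puts the hole mouth at (216,186), the top crop at (617,249), with all the stand's corners visible. I'm converting these to positions.

```bash
python3 -c "
from look import *
f=lambda x,y:((x+.5)/8-.5+405,(y+.5)/8-.5+255)
t=lambda x,y:((x-440+.5)/7-.5+195,(y+.5)/10.667-.5+255)
print(tri(f(216,186),t(617,249)),onz('scene',f(216,186),.055),onz('top',t(617,249),.055))
print(np.mean([onz('scene',f(*p),.055) for p in[(98,66),(386,112),(360,312),(45,262)]],0),np.mean([onz('top',t(*p),.055) for p in[(690,12),(750,360),(533,478),(462,130)]],0))
st=r.get_state();print(st['clock'],st['tool_pos']);print(plan(st,[[.4935,.245,.262]]))
"
```

```text
(array([0.493, 0.245, 0.051]), np.float64(0.0008387394621867473)) [0.497 0.247 0.055] [0.492 0.244 0.055]
[0.496 0.248 0.055] [0.494 0.247 0.055]
16.15 [0.603 0.041 0.261]
[[ 0.462  1.472 -0.003]]
```

```bash
python3 -m pendant '[0,0.08,0.25,0,0,0,0, 0,0.16,0.5,0,0,0,0, 0,0.23,0.74,0,0,0,0, 0,0.23,0.74,0,0,0,0]'
python3 -m pendant '[0,0.08,0.25,0,0,0,0, 0,0.16,0.5,0,0,0,0, 0,0.22,0.7,0,0,0,0, 0,0.23,0.74,0,0,0,0, 0,0.23,0.74,0,0,0,0, 0,0.23,0.74,0,0,0,0, 0,0.23,0.74,0,0,0,0, 0,0.23,0.74,0,0,0,0]'
python3 -c "
from look import *
st=r.get_state();print(st['clock'],st['tool_pos']);print(plan(st,[[.494,.2453,.262],[.494,.2453,.117]]))
"
```

```text
clock: 16.55
tool_pos: [0.5465, 0.1486, 0.2619]
eef_rot: [-0.099, 0.995, 0.002, -0.0]
contact_force: [-0.3, -0.5, -1.7]
opening: 0.268
finger_force: 39.9
clock: 17.35
tool_pos: [0.4956, 0.2431, 0.2611]
eef_rot: [-0.093, 0.996, -0.0, 0.0]
contact_force: [0.5, 0.5, -1.6]
opening: 0.267
finger_force: 39.9
17.35 [0.496 0.243 0.261]
[[ 0.008  0.016 -0.006]
 [ 0.008  0.017  0.961]]
```

```bash
python3 -m pendant '[0,0.01,0.015,0,0,0,0, 0,0.01,0.015,0.15,0,0,0, 0,0.01,0.015,0.35,0,0,0, 0,0.01,0.015,0.5,0,0,0, 0,0.01,0.015,0.6,0,0,0, 0,0.01,0.015,0.68,0,0,0, 0,0.01,0.015,0.75,0,0,0, 0,0.01,0.015,0.82,0,0,0, 0,0.01,0.015,0.88,0,0,0, 0,0.01,0.015,0.93,0,0,0, 0,0.01,0.015,0.955,0,0,0, 0,0.01,0.015,0.955,0,0,0]'
```

```text
clock: 18.55
tool_pos: [0.4927, 0.2466, 0.1176]
eef_rot: [-0.094, 0.996, -0.0, -0.0]
contact_force: [0.3, 0.3, -1.0]
opening: 0.269
finger_force: 39.9
```

```bash
python3 -m pendant '[1,0,0,0,0,0,0, 1,0,0,0,0,0,0, 1,0,0,0,0,0,0, 1,0,0,0,0,0,0, 1,0,0,0,0,0,0, 1,0,0,0,0,0,0, 1,0,0,0,0,0,0, 1,0,0,0,0,0,0, 1,0,0,0,0,0,0, 1,0,0,0,0,0,0, 1,0,0,0,0,0,0, 1,0,0,0,0,0,0]'
python3 -m pendant '[1,0,0,-0.1,0,0,0, 1,0,0,-0.25,0,0,0, 1,0,0,-0.5,0,0,0, 1,0,0,-0.8,0,0,0, 1,0,0,-1,0,0,0, 1,0,0,-1,0,0,0, 1,0,0,-1,0,0,0, 1,0,0,-1,0,0,0]'
python3 -c "
from look import *
s=r.snapshot('scene');cv2.imwrite('pics/end.png',s['img'][:,:,::-1]);print(r.get_state()['clock'])"
```

```text
clock: 19.75
tool_pos: [0.4928, 0.2467, 0.118]
eef_rot: [-0.094, 0.996, 0.0, -0.0]
contact_force: [1.3, -0.6, -0.3]
opening: 0.998
finger_force: 0.0
clock: 20.55
tool_pos: [0.4921, 0.2459, 0.2666]
eef_rot: [-0.094, 0.996, -0.001, -0.001]
contact_force: [-0.3, -1.1, -0.0]
opening: 1.001
finger_force: 0.0
20.6
```

View pics/end.png

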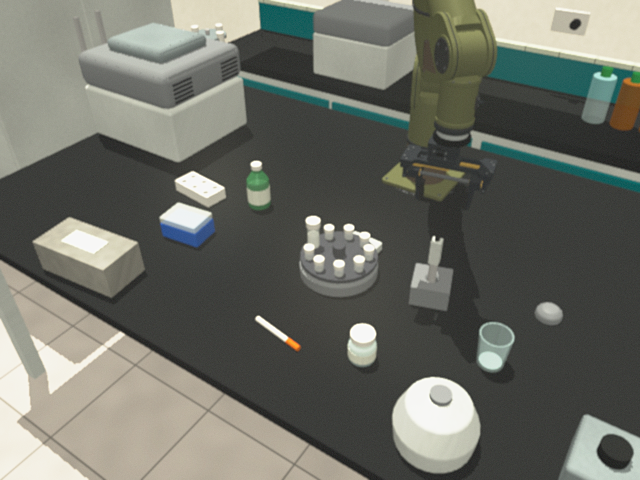

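The probe stands upright in its stand, top at about (436,239) against (437,240) at the start. The gripper is clear and nothing else on the bench has moved. Handing in.

```bash
python3 -c "
from plant import r;print(r.finish_job())"
```

```text
the job is handed in; nothing more can be done
None
```

The job is handed in, though the hand-in call returned no verdict: I nudged the carousel to about 2.1 rad/s, kept the probe tip over the tall tube's cap for about 8 s while it slowed to about 1.15 rad/s, then put the probe back upright in its stand and let go at about 20 s, with nothing else on the bench visibly moved.

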